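# Clear the bench hardware into its trays

### The arm

A 7-joint arm with a two-finger parallel gripper is mounted at the origin on the work surface. World frame = base frame: x ahead of the robot, y to its left, z up, the work surface at z = 0. Lengths are in m, angles in rad, forces in N, time in s.
With the tool pointing down it reaches from about 0.35 to 0.9 m from the base axis. Payload 8.1 kg.
Tool frame: the origin (TCP) lies midway between the tips of the shut fingers; the grasp point (between the pads) lies 19 mm behind it; z points along the fingers, y is the line along which they close (so a half turn about z gives the same grasp; the last joint's range is limited). The gripper opens to 85 mm and grips with 20 to 120 N. Pads are 22 mm wide; open, the fingers measure 114 mm over their backs; the gripper's body (76 mm by 85 mm) begins 54 mm behind the grasp point. The pads swing forward as they close: fully open they stand 13 mm farther back than shut.
Start: joints at [1.169, 0.434, 0.025, 1.573, -0.012, 1.134, -0.075], TCP at [0.184, -0.597, 0.231] pointing down, gripper open.
Joint ranges: [-2.62, 2.62], [-0.44, 2.09], [-1.27, 1.32], [0.08, 2.57], [-1.32, 4.46], [0.12, 2], [-2.74, 2.74]. Speed limits (rad/s): [2.22, 2.22, 3.01, 3.01, 3.14, 3.14, 3.14].

### API

Orientations are given as a unit quaternion [w, x, y, z].
In Python, from cell import observe, eyes, order gives the robot as it stands. The module is installed in compiled form; this text tells all that it offers.
- The arm moves only by the tool jog_arm, never from a script. Its argument "moves" is text: rows parted by semicolons, each of 6 numbers parted by spaces: the shift along the tool's x, y, z in units of 40 mm (1.0 is 40 mm), then the turn, a rotation vector about the tool's x, y, z in units of 0.08 rad (1.0 is 0.08 rad). In form: tx ty tz wx wy wz; .... A call has exactly 8 rows; each row shifts and turns the commanded pose from where the row before left it, along the tool's axes as they then stand; what a row does not reach is not made up. A row lasts 1/10 s, in which the tool goes at most 50 mm and 8.59 degrees, less where a joint would pass 70% of its speed; a pose out of reach is approached as far as the arm can. A call with a number of a shift or a turn outside -1 to 1 is refused whole. A call with a gripper value outside its range is refused whole. "fingers" is the gripper command: -1 is fully open, 1 is shut, values between are in proportion, set as the call begins (left out, the last holds). The fingers move at their own pace and stop on an object; the grip force is fixed at half the most. Time passes only in rows, so rows that do not move let the fingers close, or fill a call up. It gives the time, the measured TCP pose, the force, the opening and the grip force at its end, in the units of the state.
- observe(): the state, without advancing time (a new reading comes with each control period).
- eyes.capture(name): name is "scene" or "top" or "wrist"; returns a dict with "pixels" (400x640x3 uint8, red, green, blue), "fx", "fy", "cx", "cy" (pixels), "rvec" (rotation vector, rad) and "tvec" (3), from world to camera coordinates, as OpenCV has them. Camera axes: x right, y down, z forward; pixel columns grow to the right and rows downward; lengths in m; the calibration is good to about 2 mm. The wrist camera is an equidistant fisheye: a pixel r from the principal point sees the ray r / f radians off the axis. A picture is of the moment at which its call begins. There is no depth.
- order.job_done(): hands the job in; it is judged then, once.
The state is a dict: "t": time; "joint_pos": joint angles; "joint_velocities": joint speeds; "joint_efforts": joint torques, N m; "tool_pos": TCP position; "ee_rot": TCP orientation; "force": force on the tool from outside, world axes, zero at the start; "torque": the same for the moment, N m; "grip_width": finger opening in m; "finger_force": force on a finger pad.
Only numpy, scipy, OpenCV 4.12 (cv2) and the standard library are available. Lean on these libraries where they do the work, as an engineer would, in place of code of your own. Each camera call takes 0.05 s, during which the arm holds its last target. There are 200 camera calls.

### The job

Clear the loose hardware off the workbench: pull the looped spring clip sideways out of the cross-drilled post and put it in the square tin, then lift the collar it was holding off the post and put it in the round dish together with the loose collar. Put the two bolts in the long wooden tray. Everything must lie flat on the bottom of its own tray, nothing stacked or leaning on an edge; the bolts and the loose collar may be done at any time.

Things in the scene. Friction and masses are not known exactly. Their poses are not given: they have to be found in the camera images.
- post_hole (a point): Cross hole of the fixed upright steel post; this point is the middle of the hole, on the post's axis, 34 mm above the bench. Post 20 mm in diameter, top 50 mm above the bench, on a round flange 56 mm across and 10 mm thick. The hole runs along this frame's x axis (level), 8 mm wide and 7.5 mm high, its floor 30 mm above the bench.
- clip_loop (a point): Flat hairpin clip, 5 mm wire, 30 g, level through the post's hole, held by friction only (rigid, no snap). Point: middle of its loop, mid-wire, 32.5 mm up, 42 mm from the post's axis. x axis: loop to leg tip; pull about 40 mm to -x to free it. Loop 26 mm wide along y, straight sides 10 mm; spans x -18 to +66 mm, y -13 to +13. Straight leg (y -10.5) in the hole, bent leg outside the post at +y.
- collar_a_mid (a point): Plain aluminium spacer collar on the post under the clip: outside diameter 44 mm, bore 25 mm, 20 mm high, about 90 g. This point is its centre, half-way up (20 mm above the bench at the start: it rests on the flange, its top directly under the clip). z axis along the bore.
- collar_b_mid (a point): An equal aluminium collar (44 mm outside, 25 mm bore, 20 mm high, about 90 g) lying flat and loose on the bench. This point is its centre, half-way up (10 mm above the bench).
- bolt_long_mid (a point): The longer of two steel hex bolts, 100 mm overall, about 110 g, lying on the bench with a nut near its end. This point: middle of its length on its axis, 9.5 mm above the bench. x axis along the bolt, head at -x. Bare shank 12 mm in diameter between the 8 mm thick head and the 10 mm thick nut, which ends 4 mm short of the +x end; both hexagons 19 mm across flats.
- bolt_short_mid (a point): The shorter hex bolt, 70 mm overall, about 77 g, otherwise the same: point at the middle of its length, 9.5 mm above the bench, x axis along the bolt.
- long_tray: Fixed long plywood tray for bolts, open on top: outside 106 mm along x, 160 mm along y, 28 mm high, walls and floor 3 mm. Origin: centre of its underside, on the bench.
- dish: Fixed round wooden dish for collars: 132 mm across its rim, 124 mm across its foot, 28 mm high, wall 3 mm, floor 4 mm. Origin: centre of its underside, on the bench.
- square_tin: Fixed square dark steel tin for clips, open on top: outside 114 by 114 mm, 28 mm high, walls and floor 3 mm. Origin: centre of its underside, on the bench.

How it is judged:
By the outcome, as a careful person would: the job done as asked, in the order asked, and still so for the second after the job is handed in, with the robot touching nothing.
It also fails if it takes over 128 s, if anything falls off the work surface, if the arm or the gripper's body presses on something with over 40 N, if the wrist force passes 120 N, or if a joint passes its speed limit or range.

## Working session

There is one attempt and no reset: what is moved stays moved. The work goes in short steps, Python scripts to look and compute and a tool call to move; the robot and the scene stay as the last step left them, time stands still between calls to the robot, and variables do not carry over. Pictures are saved under pics/ and viewed, at most 16 in all, crops included, and the job is handed in when it is done.

Besides the shell and the picture viewer there is one more tool, called after ">>>" by a JSON object that holds its "name" and its "arguments". jog_arm: Moves the arm, as the interface text tells. Shifts and turns lie within -1 to 1; 1 stands for 40 mm of shift or 0.08 rad of turn. Its arguments: {"type":"object","properties":{"moves":{"type":"string"},"fingers":{"type":"number"}},"required":["moves"]}

```bash
mkdir -p pics
cat > h.py <<'E'
import numpy as np,cv2
from cell import observe,eyes,order
def cap(n,f=None):
    c=eyes.capture(n)
    if f: cv2.imwrite('pics/'+f,c['pixels'][:,:,::-1])
    return c
def ray(c,u,v,fish=False):
    x=(u-c['cx'])/c['fx'];y=(v-c['cy'])/c['fy']
    if fish:
        r=np.hypot(x,y);d=np.array([x/r*np.sin(r),y/r*np.sin(r),np.cos(r)]) if r>0 else np.array([0,0,1.])
    else: d=np.array([x,y,1.])
    R=cv2.Rodrigues(np.array(c['rvec'],float))[0];t=np.array(c['tvec'],float).ravel()
    return -R.T@t,R.T@d
def pt(c,u,v,z,fish=False):
    o,d=ray(c,u,v,fish);return o+d*(z-o[2])/d[2]
E
python3 - <<'E'
from h import *
s=observe()
print(s)
for n in['top','scene','wrist']:
    c=cap(n,n+'0.png'); o,d=ray(c,c['cx'],c['cy']);print(n,o,d,c['fx'],c['cx'],c['cy'])
    import pickle;pickle.dump(c,open(n+'0.pkl','wb'))
E
```

```text
{'t': 0.0, 'joint_pos': array([ 1.16940818,  0.43521229,  0.02496525,  1.57411666, -0.01162515,
        1.13399707, -0.07511519]), 'joint_velocities': array([ 0.00012468,  0.00103764,  0.00204064,  0.00126253, -0.00087545,
       -0.00016044,  0.00144167]), 'joint_efforts': array([-3.57447161e-04, -6.70471716e+01,  1.02502327e+00, -3.16207373e+01,
        1.55795045e-02,  1.25214012e-02, -1.74201517e-05]), 'tool_pos': array([ 0.18378147, -0.59682838,  0.23052495]), 'ee_rot': array([-7.74354790e-04,  9.88867744e-01,  1.48795006e-01, -1.76136884e-04]), 'force': array([ 0.51980168, -0.30583166,  0.65886099]), 'torque': array([-0.03145554,  0.00780313,  0.00944295]), 'finger_force': 0.0, 'grip_width': 0.08531531755281459}
top [ 0.48257081 -0.01225095  0.88171488] [ 0.05869892  0.00370397 -0.99826886] 399.5160355496108 320.87357156631697 200.97248162187762
scene [1.17162212 0.20161865 0.55199831] [-0.76150674 -0.24898807 -0.59842495] 404.706361154381 316.49156978316415 202.72346368332006
wrist [ 0.25576018 -0.57635947  0.3735722 ] [-0.28448591 -0.08703498 -0.95472126] 309.70691628693146 322.59769057095053 197.86213942650934
```

View pics/top0.png

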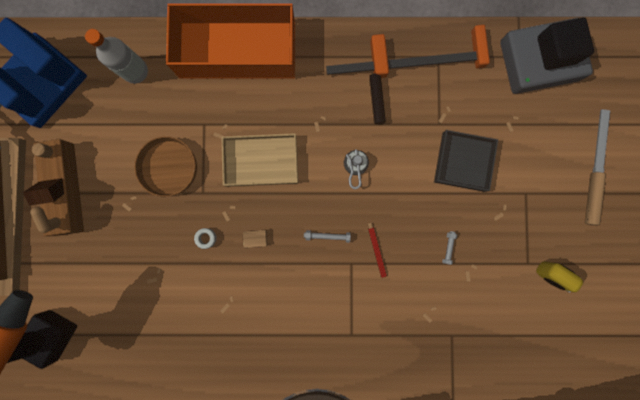

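View pics/scene0.png

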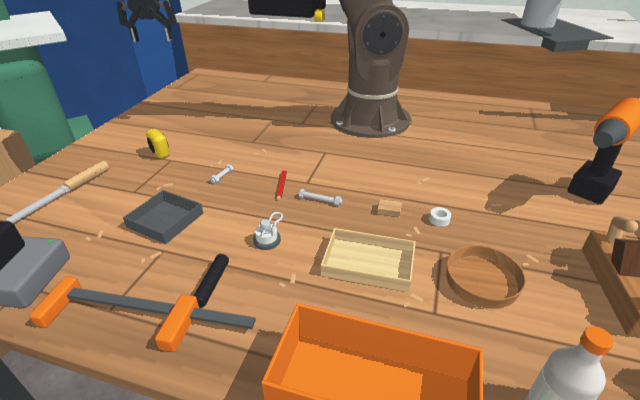

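The top view shows the dish (167,166), long tray (260,160), post with clip (357,165), tin (467,161), collar B (204,238), long bolt (328,237) and short bolt (450,248). I'll enlarge these areas next.

Run:
```python
from h import *
import pickle
c=pickle.load(open('top0.pkl','rb'));p=c['pixels'][:,:,::-1]
a=cv2.resize(p[140:200,325:390],None,fx=6,fy=6,interpolation=cv2.INTER_CUBIC)
b=cv2.resize(p[220:280,295:365],None,fx=5,fy=5,interpolation=cv2.INTER_CUBIC)
d=cv2.resize(p[220:280,420:480],None,fx=5,fy=5,interpolation=cv2.INTER_CUBIC)
im=np.zeros((600,800,3),np.uint8);im[:300,:350]=b;im[300:600,:300]=d;im[:360,400:790]=a
cv2.imwrite('pics/crop.png',im)
hsv=cv2.cvtColor(c['pixels'],cv2.COLOR_RGB2HSV)
m=((hsv[:,:,1]<70)&(hsv[:,:,2]>90)).astype(np.uint8)
n,l,st,ce=cv2.connectedComponentsWithStats(m)
for i in range(1,n):
    if st[i,4]>60 and 130<ce[i,1]<300 and 190<ce[i,0]<500:
        q=np.argwhere(l==i)[:,::-1].astype(np.float32)
        print(st[i],ce[i],cv2.minAreaRect(q),pt(c,*ce[i],.012))
dk=(hsv[:,:,2]<75).astype(np.uint8);n,l,st,ce=cv2.connectedComponentsWithStats(dk)
for i in range(1,n):
    if st[i,4]>1000: q=np.argwhere(l==i)[:,::-1].astype(np.float32);print('dark',ce[i],cv2.minAreaRect(q))
for nm,pts in dict(dish=[(136,166),(198,166),(167,138),(167,195)],tray=[(221,136),(296,134),(298,183),(223,186)],tin=[(445,131),(497,141),(489,191),(436,180)]).items():
    P=np.array([pt(c,*q,.028) for q in pts]);print(nm,P.round(3).tolist(),P.mean(0))
```

```text
[346 149  21  40 404] [355.85148515 164.97277228] ((357.1258544921875, 168.38352966308594), (38.998779296875, 19.58513832092285), 84.0938491821289) [ 0.61279418 -0.08561361  0.012     ]
[194 228  21  21 250] [203.872 238.104] ((204.0, 238.0), (20.0, 20.0), 90.0) [0.45278695 0.24493679 0.012     ]
[304 230  47  13 265] [326.73207547 236.25660377] ((327.0053405761719, 235.92724609375), (46.31520462036133, 9.194931030273438), 4.184916019439697) [ 0.45704446 -0.02179958  0.012     ]
[442 231  15  34 223] [449.19730942 247.29147982] ((449.04327392578125, 247.2488250732422), (9.548768043518066, 33.36971664428711), 9.7824068069458) [ 0.43351248 -0.28672852  0.012     ]
dark [217.04259018  19.48457193] ((229.0, 33.5), (55.0, 120.0), 90.0)
dark [307.44370309  43.16346956] ((307.65576171875, 46.552467346191406), (34.25057601928711, 60.56650161743164), 4.573921203613281)
dark [55.26510814 79.38819975] ((58.533512115478516, 77.25818634033203), (118.31510925292969, 109.88494110107422), 5.599339485168457)
dark [556.82507987  53.95553781] ((549.89599609375, 55.500831604003906), (64.3271713256836, 9
[... 468 characters left out ...]
772] ((465.8799743652344, 161.1599884033203), (56.70669174194336, 54.56006622314453), 10.30484676361084)
dark [ 50.1811417  264.97895184] ((70.0, 255.5), (140.0, 233.0), 0.0)
dark [601.62269939 390.95322086] ((578.4999389648438, 386.9999694824219), (120.99998474121094, 23.999996185302734), -0.0)
dish [[0.608, 0.389, 0.028], [0.608, 0.256, 0.028], [0.669, 0.324, 0.028], [0.545, 0.321, 0.028]] [0.60762714 0.32253747 0.028     ]
tray [[0.673, 0.207, 0.028], [0.678, 0.045, 0.028], [0.571, 0.04, 0.028], [0.565, 0.201, 0.028]] [0.62186298 0.12326958 0.028     ]
tin [[0.684, -0.277, 0.028], [0.663, -0.389, 0.028], [0.554, -0.369, 0.028], [0.578, -0.256, 0.028]] [ 0.61982565 -0.32268719  0.028     ]
```

View pics/crop.png

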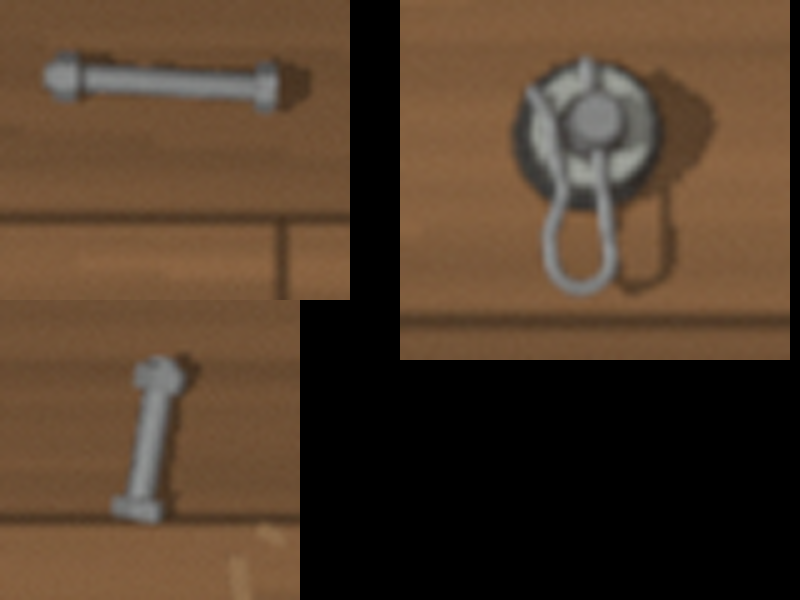

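The crop shows the long bolt's head at the left, the short bolt nearly along world x, and the clip loop pointing to −x (loop end at pixel 354.7,188.8). The bent leg is on +y and the post top is at about pixel (357.8,159.5).

```bash
cat >> h.py <<'E'
from scipy.spatial.transform import Rotation as Ro
def pose():
    s=observe();q=s['ee_rot'];return s,Ro.from_quat([q[1],q[2],q[3],q[0]])
def go(x,y,z,yaw):
    """yaw = heading of tool x in world; prints total shift (world-> tool axes after turning) and turn, in units"""
    s,R=pose()
    T=Ro.from_euler('z',yaw)*Ro.from_euler('x',np.pi)
    rv=(R.inv()*T).as_rotvec()/.08
    d=np.array([x,y,z])-s['tool_pos']
    print('t',round(s['t'],2),'tcp',s['tool_pos'].round(4),'tilt rv/turn units',rv.round(2),'shift in target axes',(T.inv().apply(d)/.04).round(2),'in present axes',(R.inv().apply(d)/.04).round(2))
E
python3 - <<'E'
from h import *
import pickle
c=pickle.load(open('top0.pkl','rb'))
hsv=cv2.cvtColor(c['pixels'],cv2.COLOR_RGB2HSV)
m=((hsv[:,:,1]<70)&(hsv[:,:,2]>90)).astype(np.uint8)
n,l,st,ce=cv2.connectedComponentsWithStats(m)
for i in range(1,n):
    if st[i,4]>200 and 220<ce[i,1]<300 and 190<ce[i,0]<500:
        P=np.array([pt(c,u,v,.0095)[:2] for v,u in np.argwhere(l==i)])
        (ctr,sz,a)=cv2.minAreaRect(P.astype(np.float32))
        _,_,V=np.linalg.svd(P-P.mean(0),full_matrices=False);print(ctr,sz,'yaw',np.arctan2(V[0,1],V[0,0]))
        ax=(P-P.mean(0))@V[0]; print(P.mean(0)+V[0]*(ax.max()+ax.min())/2)
print('post',pt(c,357.8,159.5,.05),'loopend',pt(c,354.7,188.8,.0325),'leg',pt(c,325+204/6,140+200/6,.0325),pt(c,325+184/6,140+62/6,.0325))
go(.433,-.287,.12,np.pi/2)
E
```

```text
(0.4529593586921692, 0.24542959034442902) (0.043388497084379196, 0.04378268122673035) yaw -2.6500925522563836
[0.4523913  0.24550497]
(0.4576984941959381, -0.02238936722278595) (0.10074151307344437, 0.019946012645959854) yaw 1.5056158454313138
[ 0.45693875 -0.02233868]
(0.4336065649986267, -0.2872317135334015) (0.020580992102622986, 0.07225313782691956) yaw 2.958078364439339
[ 0.43352917 -0.28754642]
post [ 0.61866599 -0.0865433   0.05      ] loopend [ 0.55855447 -0.08121121  0.0325    ] leg [ 0.59173207 -0.09053457  0.0325    ] [ 0.64134204 -0.08362313  0.0325    ]
t 0.15 tcp [ 0.1838 -0.597   0.2307] tilt rv/turn units [-1.00e-02 -1.00e-02 -1.59e+01] shift in target axes [7.75 6.23 2.77] in present axes [ 8.23 -5.57  2.77]
```

>>> {"name": "jog_arm", "arguments": {"moves": ".589 -.397 .198 0 0 0;.589 -.397 .198 0 0 0;.589 -.397 .198 0 0 0;.589 -.397 .198 0 0 0;.589 -.397 .198 0 0 0;.589 -.397 .198 0 0 0;.589 -.397 .198 0 0 0;.589 -.397 .198 0 0 0", "fingers": 0.0}}

```text
t: 0.95
tool_pos: [0.3272, -0.4194, 0.1675]
ee_rot: [-0.0, 0.989, 0.149, -0.0]
force: [0.7, -0.0, -0.6]
grip_width: 0.0423
finger_force: 0.0
```

>>> {"name": "jog_arm", "arguments": {"moves": ".589 -.397 .198 0 0 0;.589 -.397 .198 0 0 0;.589 -.397 .198 0 0 0;.589 -.397 .198 0 0 0;.589 -.397 .198 0 0 0;.589 -.397 .198 0 0 0;0 0 0 0 0 .86;0 0 0 0 0 .86"}}

```text
t: 1.75
tool_pos: [0.4342, -0.2866, 0.1199]
ee_rot: [-0.0, 0.997, 0.08, -0.0]
force: [-0.1, -0.4, -0.6]
grip_width: 0.0426
finger_force: 0.0
```

>>> {"name": "jog_arm", "arguments": {"moves": "0 0 0 0 0 .86;0 0 0 0 0 .86;0 0 0 0 0 .86;0 0 0 0 0 .86;0 0 0 0 0 .86;0 0 0 0 0 0;0 0 0 0 0 0;0 0 0 0 0 0"}}

```text
t: 2.55
tool_pos: [0.4337, -0.2878, 0.1204]
ee_rot: [-0.0, 0.996, -0.091, -0.0]
force: [-0.5, 0.5, 0.3]
grip_width: 0.0427
finger_force: 0.0
```

Run:
```python
from h import *
go(.4335,-.2875,.003,-.184)
s=observe();print(s['joint_pos'].round(2),s['grip_width'])
c=cap('wrist','w1.png')
print(np.array(c['tvec']),c['rvec'])
# project tcp/bolt into fisheye
def proj(c,p):
    R=cv2.Rodrigues(np.array(c['rvec'],float))[0];q=R@np.array(p)+np.ravel(c['tvec']);r=np.hypot(q[0],q[1]);th=np.arctan2(r,q[2]);return c['cx']+c['fx']*th*q[0]/r,c['cy']+c['fy']*th*q[1]/r
print(proj(c,[.4335,-.2875,.0095]),proj(c,[.4335+.035*np.cos(.184),-.2875-.035*np.sin(.184),.0095]),proj(c,[.4335-.035*np.cos(.184),-.2875+.035*np.sin(.184),.0095]))
```

```text
t 2.55 tcp [ 0.4337 -0.2878  0.1204] tilt rv/turn units [-0.    0.    0.03] shift in target axes [-0.01 -0.01  2.93] in present axes [-0.01 -0.01  2.93]
[ 0.47  0.39  0.02  1.96 -0.01  0.79 -1.26] 0.042664127790938804
[-0.2066959   0.45090548  0.41588356] [-1.87445889  2.24996922  0.34107571]
(np.float64(320.09838163484216), np.float64(194.35523337607464)) (np.float64(320.12133207553813), np.float64(153.84323340098086)) (np.float64(320.10262131021784), np.float64(231.94483410871908))
```

View pics/w1.png

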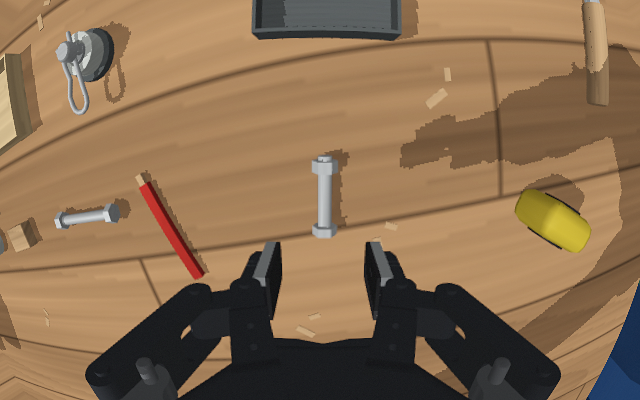

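The wrist view shows the bolt at (324,196), within 4 px of the prediction and centred between the fingers. I'll descend, grip and lift.

>>> {"name": "jog_arm", "arguments": {"moves": "0 0 .5 0 0 0;0 0 .5 0 0 0;0 0 .5 0 0 0;0 0 .5 0 0 0;0 0 .5 0 0 0;0 0 .4 0 0 0;0 0 0 0 0 0;0 0 0 0 0 0"}}

```text
t: 3.4
tool_pos: [0.4337, -0.2878, 0.0046]
ee_rot: [-0.0, 0.996, -0.091, -0.0]
force: [0.9, 0.1, -0.3]
grip_width: 0.0428
finger_force: 0.0
```

>>> {"name": "jog_arm", "arguments": {"moves": "0 0 0 0 0 0;0 0 0 0 0 0;0 0 0 0 0 0;0 0 0 0 0 0;0 0 0 0 0 0;0 0 0 0 0 0;0 0 0 0 0 0;0 0 0 0 0 0", "fingers": 1}}

```text
t: 4.2
tool_pos: [0.4344, -0.2882, 0.0054]
ee_rot: [0.0, 0.996, -0.091, 0.001]
force: [-1.8, 0.0, 7.4]
grip_width: 0.0094
finger_force: 58.7
```

>>> {"name": "jog_arm", "arguments": {"moves": "0 0 -.3 0 0 0;0 0 -.5 0 0 0;0 0 -.5 0 0 0;0 0 -.5 0 0 0;0 0 -.2 0 0 0;0 0 0 0 0 0;0 0 0 0 0 0;0 0 0 0 0 0"}}

```text
t: 5.0
tool_pos: [0.4332, -0.2874, 0.0836]
ee_rot: [-0.0, 0.996, -0.091, -0.001]
force: [0.0, 0.4, -1.6]
grip_width: 0.0091
finger_force: 58.8
```

Run:
```python
from h import *
# tray centre from corners, yaw; target slot +22 along tray x
tc=np.array([.6219,.1233]);a=.034
for dx in(22,-22):print(tc+dx/1000*np.array([np.cos(a),np.sin(a)]))
p=tc+.022*np.array([np.cos(a),np.sin(a)])
go(*p,.01,np.pi/2+a)
```

```text
[0.64388729 0.12404786]
[0.59991271 0.12255214]
t 5.0 tcp [ 0.4332 -0.2874  0.0836] tilt rv/turn units [-2.000e-02  1.000e-02 -2.235e+01] shift in target axes [10.1   5.61  1.84] in present axes [  3.31 -11.07   1.84]
```

>>> {"name": "jog_arm", "arguments": {"moves": ".207 -.69 0 0 0 0;.207 -.69 0 0 0 0;.207 -.69 0 0 0 0;.207 -.69 0 0 0 0;.207 -.69 0 0 0 0;.207 -.69 0 0 0 0;.207 -.69 0 0 0 0;.207 -.69 0 0 0 0"}}

```text
t: 5.8
tool_pos: [0.5389, -0.0816, 0.0834]
ee_rot: [0.0, 0.996, -0.091, -0.001]
force: [0.5, -0.7, -0.8]
grip_width: 0.0089
finger_force: 58.8
```

>>> {"name": "jog_arm", "arguments": {"moves": ".207 -.69 0 0 0 0;.207 -.69 0 0 0 0;.207 -.69 0 0 0 0;.207 -.69 0 0 0 0;.207 -.69 0 0 0 0;.207 -.69 0 0 0 0;.207 -.69 0 0 0 0;.207 -.69 0 0 0 0"}}

```text
t: 6.6
tool_pos: [0.6442, 0.1233, 0.0831]
ee_rot: [0.0, 0.996, -0.091, -0.001]
force: [-0.6, 0.2, -0.4]
grip_width: 0.0089
finger_force: 58.8
```

>>> {"name": "jog_arm", "arguments": {"moves": "0 0 0 0 0 -.93;0 0 0 0 0 -.93;0 0 0 0 0 -.93;0 0 0 0 0 -.93;0 0 0 0 0 -.93;0 0 0 0 0 -.93;0 0 0 0 0 -.93;0 0 0 0 0 -.93"}}

```text
t: 7.4
tool_pos: [0.6436, 0.1222, 0.083]
ee_rot: [0.0, 0.979, 0.206, -0.001]
force: [0.1, -0.7, -0.3]
grip_width: 0.0092
finger_force: 58.8
```

>>> {"name": "jog_arm", "arguments": {"moves": "0 0 0 0 0 -.93;0 0 0 0 0 -.93;0 0 0 0 0 -.93;0 0 0 0 0 -.93;0 0 0 0 0 -.93;0 0 0 0 0 -.93;0 0 0 0 0 -.93;0 0 0 0 0 -.93"}}

```text
t: 8.2
tool_pos: [0.6437, 0.1222, 0.083]
ee_rot: [-0.0, 0.875, 0.484, -0.001]
force: [0.1, 1.3, -1.0]
grip_width: 0.009
finger_force: 58.8
```

>>> {"name": "jog_arm", "arguments": {"moves": "0 0 0 0 0 -.93;0 0 0 0 0 -.93;0 0 0 0 0 -.93;0 0 0 0 0 -.93;0 0 0 0 0 -.93;0 0 0 0 0 -.93;0 0 0 0 0 -.93;0 0 0 0 0 -.93"}}

```text
t: 9.0
tool_pos: [0.6437, 0.1221, 0.083]
ee_rot: [-0.001, 0.695, 0.719, -0.001]
force: [-0.3, 0.4, -0.4]
grip_width: 0.0094
finger_force: 58.8
```

Run:
```python
from h import *
go(.6439,.124,.008,np.pi/2+.034)
c=cap('wrist','w2.png')
```

```text
t 9.0 tcp [0.6437 0.1221 0.083 ] tilt rv/turn units [-0.03  0.    0.01] shift in target axes [0.05 0.01 1.88] in present axes [0.05 0.01 1.87]
```

View pics/w2.png

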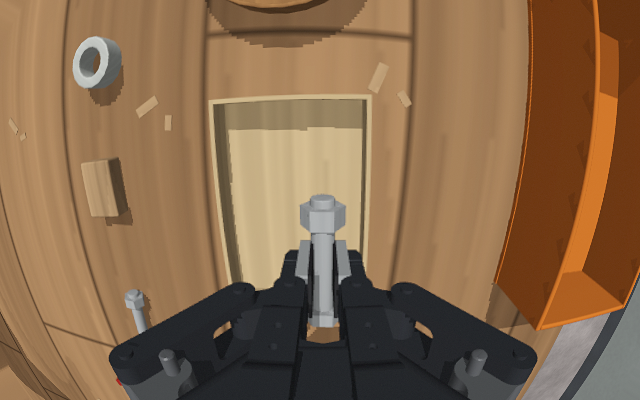

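The wrist view shows the bolt held level at (322,260), inside the tray walls (228–362). I'll lower it.

>>> {"name": "jog_arm", "arguments": {"moves": ".05 0 .4 0 0 0;0 0 .4 0 0 0;0 0 .4 0 0 0;0 0 .35 0 0 0;0 0 .15 0 0 0;0 0 .13 0 0 0;0 0 0 0 0 0;0 0 0 0 0 0"}}

```text
t: 9.85
tool_pos: [0.6447, 0.1245, 0.0117]
ee_rot: [0.0, 0.696, 0.718, 0.0]
force: [0.1, -0.7, -0.1]
grip_width: 0.0091
finger_force: 58.8
```

>>> {"name": "jog_arm", "arguments": {"moves": "0 0 0 0 0 0;0 0 0 0 0 0;0 0 0 0 0 0;0 0 0 0 0 0;0 0 -.2 0 0 0;0 0 -.6 0 0 0;0 0 -.6 0 0 0;0 0 -.6 0 0 0", "fingers": 0.5}}

```text
t: 10.65
tool_pos: [0.6442, 0.1245, 0.0927]
ee_rot: [-0.0, 0.696, 0.718, 0.0]
force: [-0.4, 0.5, -0.6]
grip_width: 0.0215
finger_force: 0.0
```

Run:
```python
from h import *
go(.4573,-.0223,.12,1.5056)
s=observe();print(s['grip_width'],s['joint_pos'].round(2))
```

```text
t 10.65 tcp [0.6442 0.1245 0.0927] tilt rv/turn units [ 0.   -0.    1.22] shift in target axes [-3.97 -4.42 -0.68] in present axes [-3.52 -4.79 -0.68]
0.021544559158352843 [ 0.02  0.66 -0.46  1.61  0.34  0.95 -0.52]
```

>>> {"name": "jog_arm", "arguments": {"moves": "-.44 -.6 0 0 0 0;-.44 -.6 0 0 0 0;-.44 -.6 0 0 0 0;-.44 -.6 0 0 0 0;-.44 -.6 0 0 0 0;-.44 -.6 0 0 0 0;-.44 -.6 0 0 0 0;-.44 -.59 0 0 0 0", "fingers": 0}}

```text
t: 11.45
tool_pos: [0.4565, -0.0231, 0.0918]
ee_rot: [0.0, 0.696, 0.718, 0.0]
force: [0.5, -0.7, 0.2]
grip_width: 0.0428
finger_force: 0.0
```

>>> {"name": "jog_arm", "arguments": {"moves": "0 0 0 0 0 .61;0 0 0 0 0 .61;0 0 .4 0 0 0;0 0 .4 0 0 0;0 0 .4 0 0 0;0 0 .4 0 0 0;0 0 .4 0 0 0;0 0 .19 0 0 0"}}

```text
t: 12.25
tool_pos: [0.4571, -0.0225, 0.0031]
ee_rot: [-0.0, 0.73, 0.684, -0.0]
force: [-1.3, 0.1, 0.1]
grip_width: 0.0425
finger_force: 0.0
```

>>> {"name": "jog_arm", "arguments": {"moves": "0 0 0 0 0 0;0 0 0 0 0 0;0 0 0 0 0 0;0 0 0 0 0 0;0 0 0 0 0 0;0 0 0 0 0 0;0 0 0 0 0 0;0 0 0 0 0 0", "fingers": 1}}

```text
t: 13.05
tool_pos: [0.4577, -0.0224, 0.0043]
ee_rot: [0.0, 0.73, 0.684, 0.0]
force: [-1.7, -0.2, 7.1]
grip_width: 0.0095
finger_force: 59.0
```

>>> {"name": "jog_arm", "arguments": {"moves": "0 0 -.3 0 0 0;0 0 -.5 0 0 0;0 0 -.5 0 0 0;0 0 -.5 0 0 0;0 0 -.2 0 0 0;0 0 0 0 0 0;0 0 0 0 0 0;0 0 0 0 0 0"}}

```text
t: 13.85
tool_pos: [0.4566, -0.0226, 0.0829]
ee_rot: [-0.0, 0.73, 0.684, -0.001]
force: [-0.0, -0.1, -1.0]
grip_width: 0.0093
finger_force: 58.7
```

Run:
```python
from h import *
go(.6005,.1225,.0095,np.pi/2+.034)
c=cap('wrist','w3.png')
```

```text
t 13.85 tcp [ 0.4566 -0.0226  0.0829] tilt rv/turn units [-0.02  0.   -1.25] shift in target axes [3.5  3.72 1.83] in present axes [3.86 3.35 1.83]
```

View pics/w3.png

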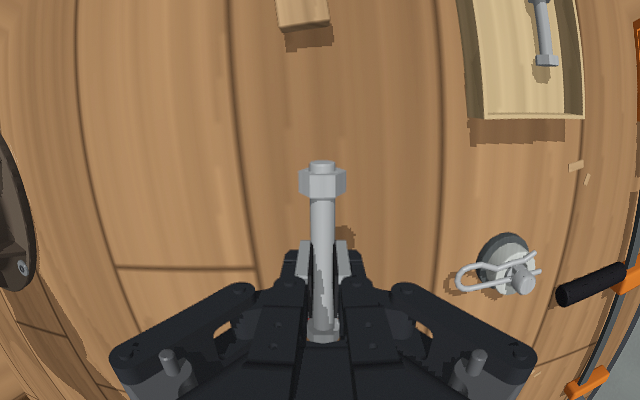

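The long bolt is held level at (322,250), and the short bolt lies flat in the tray at (543,30). Placing the long bolt now.

>>> {"name": "jog_arm", "arguments": {"moves": ".483 .419 0 0 0 0;.483 .419 0 0 0 0;.483 .419 0 0 0 0;.483 .419 0 0 0 0;.483 .419 0 0 0 0;.483 .419 0 0 0 0;.483 .419 0 0 0 0;.483 .419 0 0 0 0"}}

```text
t: 14.7
tool_pos: [0.6013, 0.1236, 0.0824]
ee_rot: [-0.0, 0.73, 0.684, -0.001]
force: [-0.1, 0.5, -0.3]
grip_width: 0.0096
finger_force: 58.7
```

>>> {"name": "jog_arm", "arguments": {"moves": "0 0 0 0 0 -.62;0 0 0 0 0 -.62;0 0 .4 0 0 0;0 0 .4 0 0 0;0 0 .4 0 0 0;0 0 .4 0 0 0;0 0 .14 0 0 0;0 0 .1 0 0 0"}}

```text
t: 15.5
tool_pos: [0.6008, 0.1228, 0.0089]
ee_rot: [-0.0, 0.695, 0.719, -0.001]
force: [0.4, 0.5, -1.4]
grip_width: 0.0094
finger_force: 58.7
```

>>> {"name": "jog_arm", "arguments": {"moves": "0 0 0 0 0 0;0 0 0 0 0 0;0 0 0 0 0 0;0 0 0 0 0 0;0 0 -.2 0 0 0;0 0 -.6 0 0 0;0 0 -.6 0 0 0;0 0 -.6 0 0 0", "fingers": 0.5}}

```text
t: 16.3
tool_pos: [0.6012, 0.123, 0.0917]
ee_rot: [0.0, 0.695, 0.719, 0.0]
force: [-0.3, -0.5, -0.0]
grip_width: 0.0214
finger_force: 0.0
```

Run:
```python
from h import *
go(.4527,.2452,.12,np.pi/2+.2)
go(.4527,.2452,.12,np.pi/2+.034)
s=observe();print(s['grip_width'],s['joint_pos'].round(2))
```

```text
t 16.3 tcp [0.6012 0.123  0.0917] tilt rv/turn units [ 0.01 -0.   -2.08] shift in target axes [ 3.73 -3.03 -0.71] in present axes [ 3.18 -3.61 -0.71]
t 16.3 tcp [0.6012 0.123  0.0917] tilt rv/turn units [ 0. -0. -0.] shift in target axes [ 3.18 -3.61 -0.71] in present axes [ 3.18 -3.61 -0.71]
0.021430061973368348 [ 0.04  0.61 -0.48  1.72  0.35  0.9  -0.56]
```

>>> {"name": "jog_arm", "arguments": {"moves": ".4 -.45 0 0 0 0;.4 -.45 0 0 0 0;.4 -.45 0 0 0 0;.4 -.45 0 0 0 0;.4 -.45 0 0 0 0;.4 -.45 0 0 0 0;.4 -.45 0 0 0 0;.38 -.46 0 0 0 0", "fingers": -0.6}}

```text
t: 17.1
tool_pos: [0.4521, 0.246, 0.0908]
ee_rot: [0.0, 0.695, 0.719, 0.001]
force: [0.4, -0.5, 0.8]
grip_width: 0.0685
finger_force: 0.0
```

>>> {"name": "jog_arm", "arguments": {"moves": "0 0 .2 0 0 0;0 0 .4 0 0 0;0 0 .4 0 0 0;0 0 .4 0 0 0;0 0 .4 0 0 0;0 0 .3 0 0 0;0 0 .08 0 0 0;0 0 0 0 0 0"}}

```text
t: 17.9
tool_pos: [0.4527, 0.245, 0.0027]
ee_rot: [0.0, 0.695, 0.719, -0.0]
force: [-0.0, 0.0, 0.7]
grip_width: 0.0682
finger_force: 0.0
```

>>> {"name": "jog_arm", "arguments": {"moves": "0 0 0 0 0 0;0 0 0 0 0 0;0 0 0 0 0 0;0 0 0 0 0 0;0 0 0 0 0 0;0 0 0 0 0 0;0 0 0 0 0 0;0 0 0 0 0 0", "fingers": 1}}

```text
t: 18.7
tool_pos: [0.4531, 0.2455, 0.004]
ee_rot: [0.0, 0.695, 0.719, 0.001]
force: [-1.5, -1.1, 9.0]
grip_width: 0.0422
finger_force: 59.4
```

>>> {"name": "jog_arm", "arguments": {"moves": "0 0 -.3 0 0 0;0 0 -.5 0 0 0;0 0 -.5 0 0 0;0 0 -.5 0 0 0;0 0 -.2 0 0 0;0 0 0 0 0 0;0 0 0 0 0 0;0 0 0 0 0 0"}}

```text
t: 19.5
tool_pos: [0.4521, 0.2448, 0.082]
ee_rot: [-0.0, 0.695, 0.719, -0.001]
force: [0.5, 0.3, -1.0]
grip_width: 0.0415
finger_force: 61.0
```

Run:
```python
from h import *
go(.6076,.3475,.010,np.pi/2+.034)
c=cap('wrist','w4.png')
for q in[(.0,0)]:pass
```

```text
t 19.5 tcp [0.4521 0.2448 0.082 ] tilt rv/turn units [-0.02  0.01 -0.01] shift in target axes [2.43 3.97 1.8 ] in present axes [2.44 3.97 1.79]
```

View pics/w4.png

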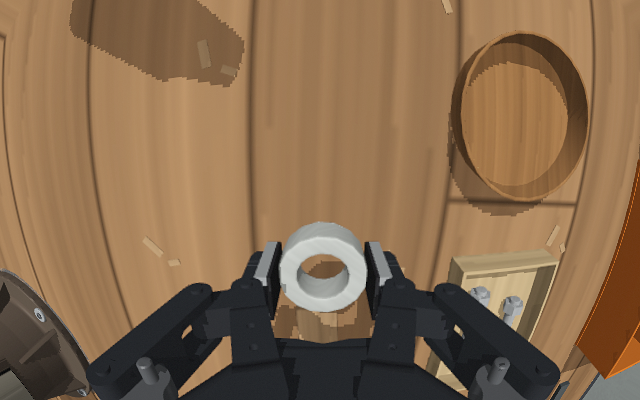

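The collar is held level at (323,268). The dish rim spans about (525,30), (517,200), (463,115) and (588,115), so I'll refine the dish centre from it.

Run:
```python
from h import *
c=cap('wrist')
P=np.array([pt(c,u,v,.028,True)[:2] for u,v in[(525,30),(517,200),(463,115),(588,115),(565,50),(565,178),(490,42)]])
A=np.c_[2*P,np.ones(len(P))];s=np.linalg.lstsq(A,(P**2).sum(1),rcond=None)[0]
print(s[:2],np.sqrt(s[2]+s[0]**2+s[1]**2),P.round(3).tolist())
```

```text
[0.60613779 0.32681162] 0.06437712847805184 [[0.593, 0.39], [0.601, 0.261], [0.543, 0.319], [0.669, 0.337], [0.636, 0.385], [0.65, 0.282], [0.562, 0.374]]
```

>>> {"name": "jog_arm", "arguments": {"moves": ".25 .4 0 0 0 0;.25 .4 0 0 0 0;.25 .4 0 0 0 0;.25 .4 0 0 0 0;.25 .4 0 0 0 0;.25 .4 0 0 0 0;.25 .4 0 0 0 0;.25 .4 0 0 0 0"}}

```text
t: 20.4
tool_pos: [0.5781, 0.3297, 0.0818]
ee_rot: [-0.0, 0.695, 0.719, -0.001]
force: [0.3, 0.1, -0.7]
grip_width: 0.042
finger_force: 61.0
```

>>> {"name": "jog_arm", "arguments": {"moves": ".25 .4 0 0 0 0;.24 .37 0 0 0 0;0 0 .4 0 0 0;0 0 .5 0 0 0;0 0 .5 0 0 0;0 0 .3 0 0 0;0 0 .13 0 0 0;0 0 0 0 0 0"}}

```text
t: 21.2
tool_pos: [0.6071, 0.3495, 0.0091]
ee_rot: [-0.0, 0.695, 0.719, -0.001]
force: [0.3, 0.6, -1.3]
grip_width: 0.042
finger_force: 61.0
```

>>> {"name": "jog_arm", "arguments": {"moves": "0 0 0 0 0 0;0 0 0 0 0 0;0 0 0 0 0 0;0 0 0 0 0 0;0 0 -.2 0 0 0;0 0 -.6 0 0 0;0 0 -.6 0 0 0;0 0 -.6 0 0 0", "fingers": -0.18}}

```text
t: 22.0
tool_pos: [0.608, 0.3502, 0.0911]
ee_rot: [-0.0, 0.695, 0.719, 0.0]
force: [0.7, -0.6, -0.0]
grip_width: 0.0508
finger_force: 0.0
```

Run:
```python
from h import *
go(.54,-.084,.16,.0)
s=observe();print(s['grip_width'],s['joint_pos'].round(2))
```

```text
t 22.0 tcp [0.608  0.3502 0.0911] tilt rv/turn units [-0.   -0.   20.06] shift in target axes [-1.7  10.86 -1.72] in present axes [-10.79  -2.06  -1.73]
0.05075405382883985 [-0.32  0.73 -0.47  1.48  0.36  1.02 -0.85]
```

>>> {"name": "jog_arm", "arguments": {"moves": "-.674 -.129 -.108 0 0 0;-.674 -.129 -.108 0 0 0;-.674 -.129 -.108 0 0 0;-.674 -.129 -.108 0 0 0;-.674 -.129 -.108 0 0 0;-.674 -.129 -.108 0 0 0;-.674 -.129 -.108 0 0 0;-.674 -.129 -.108 0 0 0"}}

```text
t: 22.8
tool_pos: [0.5739, 0.1322, 0.1251]
ee_rot: [0.0, 0.695, 0.719, 0.0]
force: [0.5, -0.0, -0.4]
grip_width: 0.0507
finger_force: 0.0
```

>>> {"name": "jog_arm", "arguments": {"moves": "-.674 -.129 -.108 0 0 0;-.674 -.129 -.108 0 0 0;-.674 -.129 -.108 0 0 0;-.674 -.129 -.108 0 0 0;-.674 -.129 -.108 0 0 0;-.674 -.129 -.108 0 0 0;-.674 -.129 -.108 0 0 0;-.674 -.129 -.108 0 0 0"}}

```text
t: 23.6
tool_pos: [0.5398, -0.0848, 0.1597]
ee_rot: [0.0, 0.695, 0.719, 0.0]
force: [-0.5, -0.0, 0.2]
grip_width: 0.0503
finger_force: 0.0
```

>>> {"name": "jog_arm", "arguments": {"moves": "0 0 0 0 0 .836;0 0 0 0 0 .836;0 0 0 0 0 .836;0 0 0 0 0 .836;0 0 0 0 0 .836;0 0 0 0 0 .836;0 0 0 0 0 .836;0 0 0 0 0 .836"}}

```text
t: 24.4
tool_pos: [0.5401, -0.0836, 0.1595]
ee_rot: [0.0, 0.861, 0.508, 0.0]
force: [-0.2, 0.4, 0.7]
grip_width: 0.0503
finger_force: 0.0
```

>>> {"name": "jog_arm", "arguments": {"moves": "0 0 0 0 0 .836;0 0 0 0 0 .836;0 0 0 0 0 .836;0 0 0 0 0 .836;0 0 0 0 0 .836;0 0 0 0 0 .836;0 0 0 0 0 .836;0 0 0 0 0 .836"}}

```text
t: 25.2
tool_pos: [0.5401, -0.0836, 0.1595]
ee_rot: [0.0, 0.965, 0.263, 0.0]
force: [0.1, 0.8, 0.6]
grip_width: 0.0505
finger_force: 0.0
```

>>> {"name": "jog_arm", "arguments": {"moves": "0 0 0 0 0 .836;0 0 0 0 0 .836;0 0 0 0 0 .836;0 0 0 0 0 .836;0 0 0 0 0 .836;0 0 0 0 0 .836;0 0 0 0 0 .836;0 0 0 0 0 .836"}}

```text
t: 26.0
tool_pos: [0.5401, -0.0835, 0.1595]
ee_rot: [-0.0, 1.0, -0.002, 0.0]
force: [0.2, -0.4, -0.3]
grip_width: 0.0503
finger_force: 0.0
```

Run:
```python
from h import *
import pickle
go(.57,-.084,.0235,.1)
c=cap('wrist','w5.png');pickle.dump(c,open('w5.pkl','wb'))
p=c['pixels'][60:300,200:440,::-1];cv2.imwrite('pics/w5c.png',cv2.resize(p,(600,600),interpolation=cv2.INTER_CUBIC))
```

```text
t 26.0 tcp [ 0.5401 -0.0835  0.1595] tilt rv/turn units [-0.   -0.01 -1.29] shift in target axes [0.74 0.09 3.4 ] in present axes [0.74 0.01 3.4 ]
```

View pics/w5c.png

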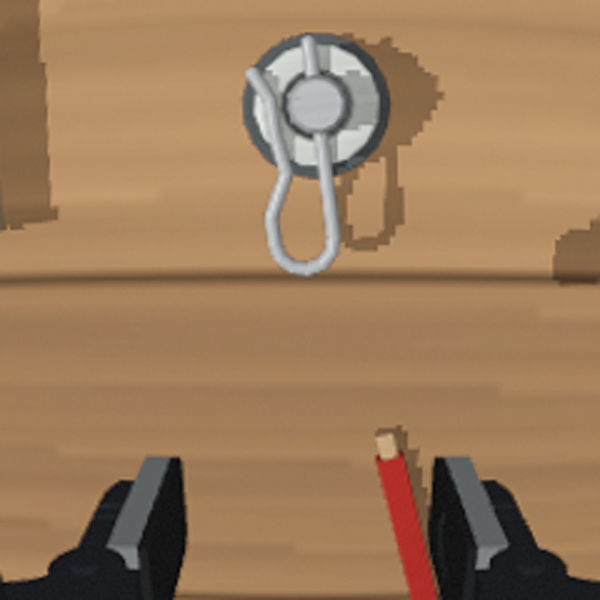

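The crop shows the loop's left wire at (271,218), right wire at (333,232) and end at (303,269). The straight leg runs from (321,150) to its tip at (308,42), and the post top is at (317,103).

Run:
```python
from h import *
import pickle
c=pickle.load(open('w5.pkl','rb'))
f=lambda u,v,z:pt(c,200+u/2.5,60+v/2.5,z,True)[:2]
L,Rr,E,l1,l2=[f(u,v,.0325) for u,v in[(271,218),(333,232),(303,269),(322,150),(308,42)]]
po=f(317,103,.05);d=l2-l1;yaw=np.arctan2(d[1],d[0])
print('post',po,'yaw',yaw,'L',L,'R',Rr,'end',E,'len tip-end',np.linalg.norm(l2-E))
x=np.array([np.cos(yaw),np.sin(yaw)]);y=np.array([-x[1],x[0]])
loop=po-.042*x+.0105*y;print('loop from post',loop, 'loop from img', E+.0155*x, (L+Rr)/2)
go(*loop,.0235,yaw)
```

```text
post [ 0.61809062 -0.08898589] yaw 0.12433586238977659 L [ 0.57803061 -0.07304563] R [ 0.57295125 -0.09480369] end [ 0.5596431  -0.08418998] len tip-end 0.08001528506607744
loop from post [ 0.57511269 -0.08377561] loop from img [ 0.57502344 -0.08226774] [ 0.57549093 -0.08392466]
t 26.05 tcp [ 0.5402 -0.0835  0.1595] tilt rv/turn units [-0.   -0.01 -1.64] shift in target axes [0.87 0.12 3.4 ] in present axes [0.87 0.   3.4 ]
```

>>> {"name": "jog_arm", "arguments": {"moves": "0 0 0 0 0 -.8;0 0 0 0 0 -.8;.43 .05 .4 0 0 0;.44 .05 .6 0 0 0;0 0 .6 0 0 0;0 0 .6 0 0 0;0 0 0 0 0 0;0 0 0 0 0 0"}}

```text
t: 26.85
tool_pos: [0.575, -0.0832, 0.0713]
ee_rot: [-0.0, 0.998, 0.064, -0.0]
force: [0.0, -0.3, 1.1]
grip_width: 0.0505
finger_force: 0.0
```

Run:
```python
from h import *
go(.575,-.0835,.0235,.125)
c=cap('wrist','w6.png')
```

```text
t 26.85 tcp [ 0.575  -0.0832  0.0713] tilt rv/turn units [-0.    0.    0.04] shift in target axes [-0.    0.01  1.2 ] in present axes [-0.    0.01  1.2 ]
```

View pics/w6.png

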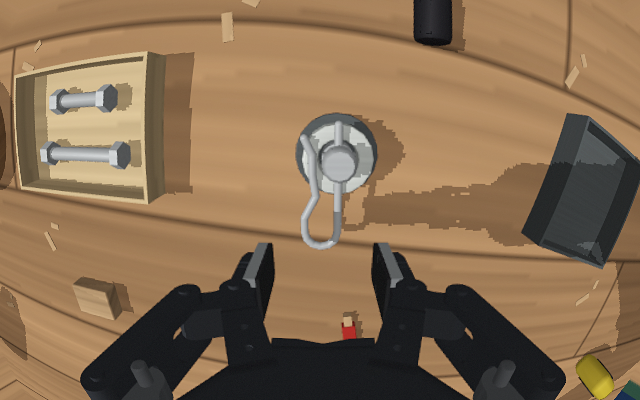

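The clip is aligned with the tool, its loop at (321,225) centred between the fingers. Both bolts lie in the tray.

>>> {"name": "jog_arm", "arguments": {"moves": "0 0 .4 0 0 0;0 0 .4 0 0 0;0 0 .3 0 0 0;0 0 .1 0 0 0;0 0 0 0 0 0;0 0 0 0 0 0;0 0 0 0 0 0;0 0 0 0 0 0"}}

```text
t: 27.7
tool_pos: [0.5754, -0.0834, 0.0233]
ee_rot: [0.0, 0.998, 0.064, 0.0]
force: [0.7, -0.3, -0.3]
grip_width: 0.0501
finger_force: 0.0
```

>>> {"name": "jog_arm", "arguments": {"moves": "0 0 0 0 0 0;0 0 0 0 0 0;0 0 0 0 0 0;0 0 0 0 0 0;0 0 0 0 0 0;0 0 0 0 0 0;0 0 0 0 0 0;0 0 0 0 0 0", "fingers": 1}}

```text
t: 28.5
tool_pos: [0.5751, -0.0833, 0.0228]
ee_rot: [0.0, 0.998, 0.064, 0.0]
force: [-0.3, -0.0, 2.6]
grip_width: 0.0228
finger_force: 58.7
```

Run:
```python
from h import *
s=observe();print(s['force'],s['torque'],s['grip_width'])
go(.575,-.0835,.0235,.125)
```

```text
[-0.27205557 -0.0107513   2.58175292] [ 0.05532389 -0.03221009 -0.03418181] 0.0227654012848004
t 28.5 tcp [ 0.5751 -0.0833  0.0228] tilt rv/turn units [ 0.   -0.    0.03] shift in target axes [-0.    0.   -0.02] in present axes [-0.    0.   -0.02]
```

Gripped at 26 mm (the reading runs about 3 mm low). Pull along −x.

>>> {"name": "jog_arm", "arguments": {"moves": "-.1 0 0 0 0 0;-.15 0 0 0 0 0;-.2 0 0 0 0 0;-.2 0 0 0 0 0;-.2 0 0 0 0 0;-.2 0 0 0 0 0;-.2 0 0 0 0 0;-.15 0 0 0 0 0"}}

```text
t: 29.3
tool_pos: [0.5185, -0.0906, 0.0228]
ee_rot: [0.0, 0.998, 0.063, -0.0]
force: [0.4, -0.2, -0.2]
grip_width: 0.0228
finger_force: 58.8
```

Run:
```python
from h import *
c=cap('wrist','w7.png')
go(.6195,-.3227,.0075,0.125)
```

```text
t 29.35 tcp [ 0.5176 -0.0908  0.0227] tilt rv/turn units [0.   0.02 0.02] shift in target axes [1.81 6.07 0.38] in present axes [1.79 6.07 0.38]
```

View pics/w7.png

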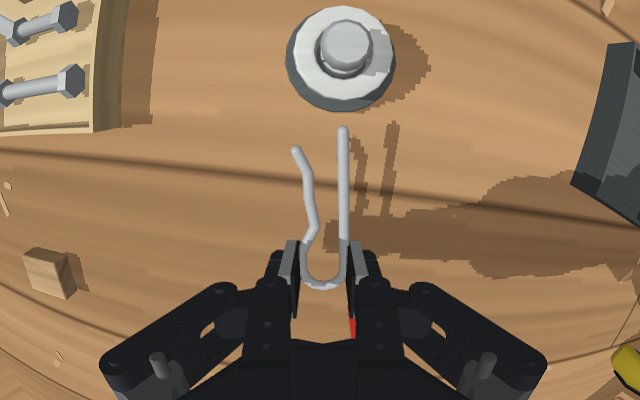

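The clip is free and held level, with its leg tips at (295,150) and (343,128). It goes to the tin next.

>>> {"name": "jog_arm", "arguments": {"moves": "0 0 -.4 0 0 0;0 0 -.5 0 0 0;0 0 -.4 0 0 0;.123 .589 0 0 0 0;.123 .589 0 0 0 0;.123 .589 0 0 0 0;.123 .589 0 0 0 0;.123 .589 0 0 0 0"}}

```text
t: 30.15
tool_pos: [0.5591, -0.2051, 0.0748]
ee_rot: [0.0, 0.998, 0.064, 0.0]
force: [1.3, -1.0, -0.7]
grip_width: 0.023
finger_force: 58.9
```

>>> {"name": "jog_arm", "arguments": {"moves": ".123 .589 0 0 0 0;.123 .589 0 0 0 0;.123 .589 0 0 0 0;.123 .589 0 0 0 0;.123 .589 0 0 0 0;0 0 0 0 0 1;0 0 0 0 0 1;0 0 0 0 0 1"}}

```text
t: 30.95
tool_pos: [0.598, -0.3181, 0.0744]
ee_rot: [-0.0, 0.998, -0.058, -0.0]
force: [-0.1, -1.0, -0.7]
grip_width: 0.023
finger_force: 58.9
```

>>> {"name": "jog_arm", "arguments": {"moves": "0 0 0 0 0 .98;0 0 0 0 0 0;0 0 0 0 0 0;0 0 0 0 0 0;0 0 0 0 0 0;0 0 0 0 0 0;0 0 0 0 0 0;0 0 0 0 0 0"}}

```text
t: 31.75
tool_pos: [0.5981, -0.3179, 0.0747]
ee_rot: [0.0, 0.995, -0.095, -0.0]
force: [-0.4, -0.1, -0.3]
grip_width: 0.0225
finger_force: 58.9
```

Run:
```python
from h import *
c=cap('wrist','w8.png')
go(.5962,-.3182,.006,-.19)
```

```text
t 31.8 tcp [ 0.5981 -0.318   0.0748] tilt rv/turn units [ 0.   -0.   -0.01] shift in target axes [-0.05  0.02  1.72] in present axes [-0.05  0.02  1.72]
```

View pics/w8.png

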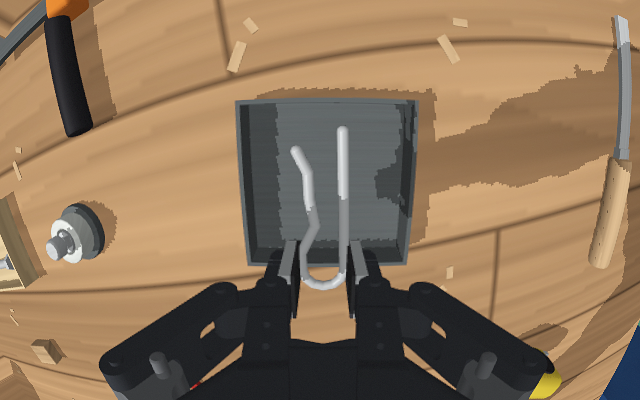

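The tin is well aligned with the tool, its rim running x 237–417 and y 101–265. I'll verify its centre from this view.

Run:
```python
from h import *
c=cap('wrist')
P=np.array([pt(c,u,v,.028,True)[:2] for u,v in[(236,101),(418,101),(408,266),(248,265)]])
print(P.round(4).tolist(),P.mean(0),np.linalg.norm(np.diff(P,axis=0),axis=1))
d=P[0]-P[3];yaw=np.arctan2(*d[::-1]);print(yaw)
s=P.mean(0);go(s[0]-.024*np.cos(yaw),s[1]-.024*np.sin(yaw),.006,yaw)
```

```text
[[0.6857, -0.2823], [0.6646, -0.3931], [0.5518, -0.3736], [0.5748, -0.261]] [ 0.61923663 -0.32751911] [0.11283063 0.1145566  0.11492396]
-0.18954392154351363
t 31.85 tcp [ 0.5981 -0.3179  0.0747] tilt rv/turn units [ 0.    0.   -0.02] shift in target axes [-0.04  0.14  1.72] in present axes [-0.04  0.14  1.72]
```

Good. Lower, release with a small opening and retreat.

>>> {"name": "jog_arm", "arguments": {"moves": "-.05 .1 .3 0 0 0;0 0 .4 0 0 0;0 0 .4 0 0 0;0 0 .35 0 0 0;0 0 .15 0 0 0;0 0 .1 0 0 0;0 0 0 0 0 0;0 0 0 0 0 0"}}

```text
t: 32.65
tool_pos: [0.5958, -0.3216, 0.0072]
ee_rot: [0.0, 0.995, -0.095, 0.0]
force: [0.3, 0.0, 0.4]
grip_width: 0.0227
finger_force: 58.9
```

>>> {"name": "jog_arm", "arguments": {"moves": "0 0 0 0 0 0;0 0 0 0 0 0;0 0 0 0 0 0;0 0 0 0 0 0;0 0 -.1 0 0 0;0 0 -.3 0 0 0;0 0 -.6 0 0 0;0 0 -.6 0 0 0", "fingers": 0.1}}

```text
t: 33.45
tool_pos: [0.5953, -0.3214, 0.0721]
ee_rot: [-0.0, 0.995, -0.095, -0.0]
force: [0.6, 0.5, -0.9]
grip_width: 0.0388
finger_force: 0.0
```

Run:
```python
from h import *
c=cap('wrist','w9.png')
go(.618,-.088,.1,0.125)
```

```text
t 33.5 tcp [ 0.5977 -0.3225  0.0769] tilt rv/turn units [ 0.03 -0.07 -3.95] shift in target axes [ 1.24 -5.75 -0.58] in present axes [-0.61 -5.85 -0.59]
```

View pics/w9.png

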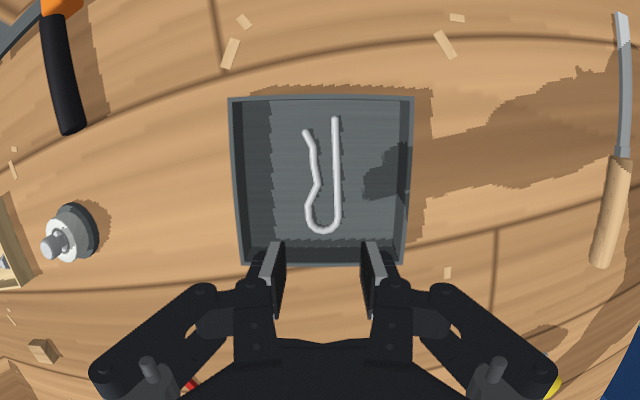

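The clip lies flat in the tin at (322,180). Collar A is next.

>>> {"name": "jog_arm", "arguments": {"moves": "-.06 -.586 -.06 0 0 0;-.06 -.586 -.06 0 0 0;-.06 -.586 -.06 0 0 0;-.06 -.586 -.06 0 0 0;-.06 -.586 -.06 0 0 0;-.06 -.586 -.06 0 0 0;-.06 -.586 -.06 0 0 0;-.06 -.586 -.06 0 0 0", "fingers": -0.6}}

```text
t: 34.3
tool_pos: [0.6125, -0.1328, 0.0911]
ee_rot: [0.0, 0.995, -0.095, 0.001]
force: [0.4, -0.1, -0.2]
grip_width: 0.0686
finger_force: 0.0
```

>>> {"name": "jog_arm", "arguments": {"moves": "-.06 -.586 -.06 0 0 0;-.06 -.586 -.06 0 0 0;0 0 0 0 0 -.95;0 0 0 0 0 -.95;0 0 0 0 0 -.95;0 0 0 0 0 -.95;0 0 0 0 0 -.95;0 0 0 0 0 -.95"}}

```text
t: 35.1
tool_pos: [0.6167, -0.0869, 0.0958]
ee_rot: [0.0, 0.991, 0.133, 0.001]
force: [-0.1, 0.7, -0.2]
grip_width: 0.0681
finger_force: 0.0
```

>>> {"name": "jog_arm", "arguments": {"moves": "0 0 0 0 0 -.95;0 0 0 0 0 -.95;0 0 0 0 0 -.95;0 0 0 0 0 -.95;0 0 0 0 0 -.95;0 0 0 0 0 -.95;0 0 0 0 0 -.95;0 0 0 0 0 -.95"}}

```text
t: 35.9
tool_pos: [0.6167, -0.087, 0.0957]
ee_rot: [0.0, 0.906, 0.424, 0.0]
force: [-0.0, -0.8, -0.4]
grip_width: 0.0682
finger_force: 0.0
```

>>> {"name": "jog_arm", "arguments": {"moves": "0 0 0 0 0 -.95;0 0 0 0 0 -.95;0 0 0 0 0 -.95;0 0 0 0 0 -.95;0 0 0 0 0 -.95;0 0 0 0 0 -.95;0 0 0 0 0 -.95;0 0 0 0 0 -.95"}}

```text
t: 36.7
tool_pos: [0.6167, -0.0871, 0.0957]
ee_rot: [0.001, 0.737, 0.676, 0.0]
force: [-0.4, -0.2, -0.3]
grip_width: 0.0684
finger_force: 0.0
```

Run:
```python
from h import *
import pickle
go(.6185,-.088,.0145,1.6)
c=cap('wrist','w10.png');pickle.dump(c,open('w10.pkl','wb'))
```

```text
t 36.7 tcp [ 0.6167 -0.0871  0.0957] tilt rv/turn units [ 0.01  0.01 -1.46] shift in target axes [-0.02  0.04  2.03] in present axes [-0.02  0.04  2.03]
```

View pics/w10.png

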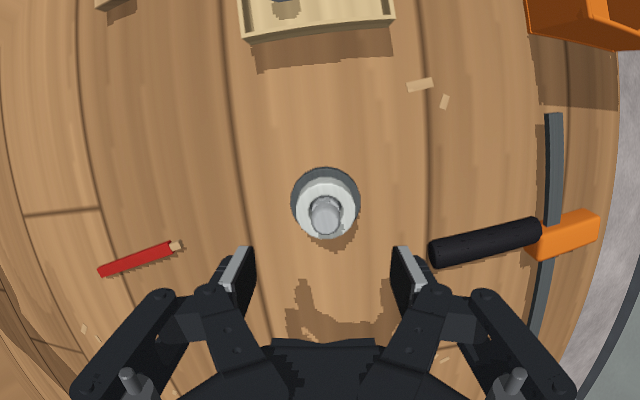

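The post and collar sit at (325,212), centred between the fingers and free of the clip. I'll descend and grip.

>>> {"name": "jog_arm", "arguments": {"moves": "-.02 .04 .3 0 0 0;0 0 .4 0 0 0;0 0 .5 0 0 0;0 0 .4 0 0 0;0 0 .3 0 0 0;0 0 .13 0 0 0;0 0 0 0 0 0;0 0 0 0 0 0"}}

```text
t: 37.55
tool_pos: [0.6183, -0.0876, 0.014]
ee_rot: [0.0, 0.738, 0.675, 0.0]
force: [-0.4, -0.2, -0.2]
grip_width: 0.0684
finger_force: 0.0
```

>>> {"name": "jog_arm", "arguments": {"moves": "0 0 0 0 0 0;0 0 0 0 0 0;0 0 0 0 0 0;0 0 0 0 0 0;0 0 0 0 0 0;0 0 0 0 0 0;0 0 0 0 0 0;0 0 0 0 0 0", "fingers": 1}}

```text
t: 38.35
tool_pos: [0.6186, -0.0878, 0.0149]
ee_rot: [0.001, 0.738, 0.675, 0.0]
force: [-2.4, -0.3, 6.9]
grip_width: 0.0418
finger_force: 59.8
```

>>> {"name": "jog_arm", "arguments": {"moves": "0 0 -.1 0 0 0;0 0 -.2 0 0 0;0 0 -.3 0 0 0;0 0 -.4 0 0 0;0 0 -.4 0 0 0;0 0 -.4 0 0 0;0 0 -.2 0 0 0;0 0 0 0 0 0"}}

```text
t: 39.15
tool_pos: [0.6189, -0.0878, 0.0954]
ee_rot: [0.001, 0.738, 0.675, 0.001]
force: [-0.1, -0.1, -1.3]
grip_width: 0.0418
finger_force: 60.7
```

Run:
```python
from h import *
go(.607,.2985,.0155,1.605)
print(observe()['ee_rot'])
```

```text
t 39.15 tcp [ 0.6189 -0.0878  0.0954] tilt rv/turn units [ 0.03  0.   -1.56] shift in target axes [9.66 0.03 2.  ] in present axes [ 9.59 -1.17  1.99]
[0.00107043 0.73827321 0.67450036 0.00088549]
```

>>> {"name": "jog_arm", "arguments": {"moves": ".6 -.073 0 0 0 0;.6 -.073 0 0 0 0;.6 -.073 0 0 0 0;.6 -.073 0 0 0 0;.6 -.073 0 0 0 0;.6 -.073 0 0 0 0;.6 -.073 0 0 0 0;.6 -.073 0 0 0 0"}}

```text
t: 39.95
tool_pos: [0.6113, 0.1064, 0.0927]
ee_rot: [-0.0, 0.738, 0.675, -0.001]
force: [0.8, -0.2, -1.2]
grip_width: 0.0417
finger_force: 60.7
```

>>> {"name": "jog_arm", "arguments": {"moves": ".6 -.073 0 0 0 0;.6 -.073 0 0 0 0;.6 -.073 0 0 0 0;.6 -.073 0 0 0 0;.6 -.073 0 0 0 0;.6 -.073 0 0 0 0;.6 -.073 0 0 0 0;.6 -.073 0 0 0 0"}}

```text
t: 40.75
tool_pos: [0.6053, 0.2995, 0.0926]
ee_rot: [-0.0, 0.738, 0.675, -0.001]
force: [0.0, 0.4, -1.0]
grip_width: 0.0418
finger_force: 60.7
```

>>> {"name": "jog_arm", "arguments": {"moves": "0 0 0 0 0 -.78;0 0 0 0 0 -.78;0 0 0 0 0 0;0 0 0 0 0 0;0 0 0 0 0 0;0 0 0 0 0 0;0 0 0 0 0 0;0 0 0 0 0 0"}}

```text
t: 41.55
tool_pos: [0.6059, 0.2989, 0.0936]
ee_rot: [0.0, 0.695, 0.719, 0.0]
force: [-0.7, -0.4, -0.7]
grip_width: 0.0415
finger_force: 60.7
```

Run:
```python
from h import *
go(.607,.2985,.0097,1.605)
c=cap('wrist','w11.png')
```

```text
t 41.55 tcp [0.6059 0.2989 0.0936] tilt rv/turn units [0. 0. 0.] shift in target axes [-0.01  0.03  2.1 ] in present axes [-0.01  0.03  2.1 ]
```

View pics/w11.png

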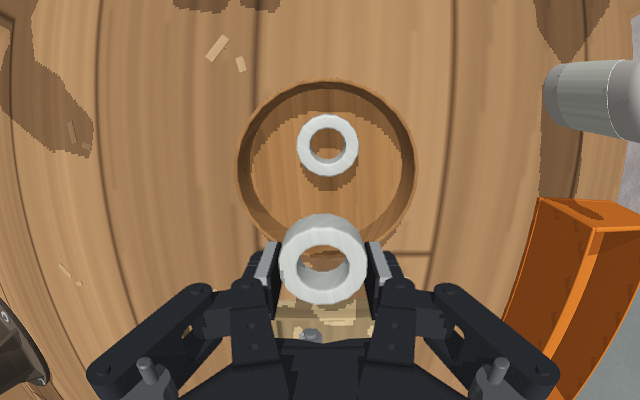

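Collar B lies flat in the dish at (328,146). The dish rim spans x 238–415 with its far edge at y 79.

Run:
```python
from h import *
c=cap('wrist')
P=np.array([pt(c,u,v,.028,True)[:2] for u,v in[(238,163),(415,163),(326,79),(262,103),(390,103),(258,225),(398,220)]])
A=np.c_[2*P,np.ones(len(P))];s=np.linalg.lstsq(A,(P**2).sum(1),rcond=None)[0]
print(s[:2],np.sqrt(s[2]+s[0]**2+s[1]**2),'collarB',pt(c,328,146,.024,True))
```

```text
[0.60691111 0.32698718] 0.06365060318976361 collarB [0.6073434  0.34438966 0.024     ]
```

>>> {"name": "jog_arm", "arguments": {"moves": "-.02 .03 .3 0 0 0;0 0 .4 0 0 0;0 0 .5 0 0 0;0 0 .4 0 0 0;0 0 .3 0 0 0;0 0 .12 0 0 0;0 0 .07 0 0 0;0 0 0 0 0 0"}}

```text
t: 42.45
tool_pos: [0.6072, 0.2984, 0.01]
ee_rot: [0.0, 0.695, 0.719, 0.0]
force: [-0.5, 0.1, 0.1]
grip_width: 0.0415
finger_force: 60.8
```

Run:
```python
from h import *
s=observe();print(s['force'],s['tool_pos'])
```

```text
[-0.52907883  0.11578821  0.13293053] [0.6072245  0.29840475 0.01001327]
```

>>> {"name": "jog_arm", "arguments": {"moves": "0 0 0 0 0 0;0 0 0 0 0 0;0 0 0 0 0 0;0 0 0 0 0 0;0 0 -.2 0 0 0;0 0 -.5 0 0 0;0 0 -.6 0 0 0;0 0 -.6 0 0 0", "fingers": -0.1}}

```text
t: 43.25
tool_pos: [0.607, 0.2982, 0.0873]
ee_rot: [-0.0, 0.695, 0.719, -0.0]
force: [0.4, -0.0, 0.2]
grip_width: 0.0468
finger_force: 0.0
```

>>> {"name": "jog_arm", "arguments": {"moves": "-.6 -.5 -.5 0 0 0;-.6 -.6 -.5 0 0 0;-.6 -.6 -.5 0 0 0;-.5 -.6 -.4 0 0 0;-.2 -.6 0 0 0 0;0 -.5 0 0 0 0;0 0 0 0 0 0;0 0 0 0 0 0"}}

```text
t: 44.05
tool_pos: [0.475, 0.1936, 0.1627]
ee_rot: [0.001, 0.695, 0.719, 0.001]
force: [0.9, -0.1, 0.5]
grip_width: 0.0469
finger_force: 0.0
```

Run:
```python
from h import *
c=cap('top');p=c['pixels'][115:215,130:510,::-1]
s=cap('scene')['pixels'][170:320,110:540,::-1]
im=np.zeros((600,800,3),np.uint8)
a=cv2.resize(p,(790,208),interpolation=cv2.INTER_CUBIC);b=cv2.resize(s,(790,276),interpolation=cv2.INTER_CUBIC)
im[:208,:790]=a;im[220:496,:790]=b;cv2.imwrite('pics/end.png',im)
print(observe()['tool_pos'])
```

```text
[0.47553504 0.19375744 0.16230147]
```

View pics/end.png

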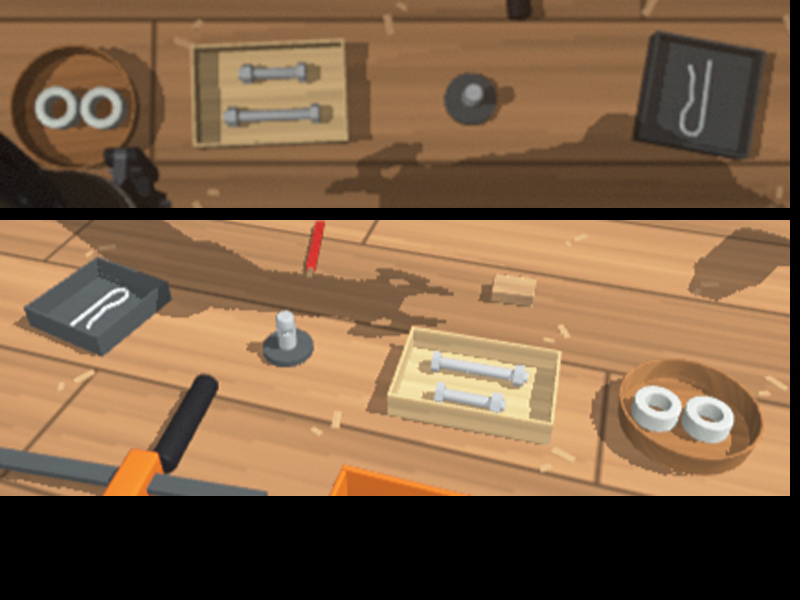

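The final views show both collars flat in the dish (55,107 and 102,107), both bolts flat in the tray, the clip flat in the tin and the post bare.

```bash
python3 -c "
from h import *
print(order.job_done())"
```

```text
the job is handed in; nothing more can be done
None
```

The job is done and handed in at about 44 s: the clip is in the square tin, both collars are in the round dish and both bolts are in the long tray, all lying flat in the last camera views.

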